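Cap a rack of tubes in the lever press

TASK

Push the rack of tubes with the raised caps along the press's bed until it is fully home against the end stop, then pull the press's lever all the way down so that the caps are seated flush on the rack. Ease the lever back up slowly under control, without letting it spring back, until it is at rest at the top; leave the rack in the press and do not disturb the other things on the bench.

Things in the scene. Friction and masses are not known exactly. Their poses are not given: they have to be found in the camera images.
- press: White hand-lever capping press fixed to the table. Origin: on the table under the centre of the pressing place. Own axes: -x its front (lever side), +y the open infeed end of its bed, z up. Aluminium bed 10 mm thick, x -65 to 125, y -105 to 295 mm. Column at the back: x 65 to 120, y -45 to 45 mm. Head: x -30 to 120, y -25 to 25, z 142 to 198 mm.
- home (a point): Point on top of the bed, 10 mm above the press origin: where the rack's origin lies when the rack is fully home. Two guide rails 20 mm high run along y beside it, 90 mm apart inside (y -80 to 50 mm, then flaring to about 128 mm apart at y 90 mm). The end stop, 35 mm high, has its face at y -80 mm. Axes as the press.
- plate (a point): Centre of the underside of the steel pressing plate below the head, 74 mm (press x) by 72 mm (press y), right above home; 101 mm above the table with the lever up. The lever drives it down 35.6 mm per rad.
- lever (a joint): Angle of the press's sprung lever, rad: 0 = up at rest (held there by its spring), 0.92 = fully down at its limit; grows as the handle moves down. The pressing plate meets raised caps at about 0.67 and has them fully seated at about 0.90. Holding it down takes about 11 N at the handle.
- lever_pivot (a point): Hinge of the lever: 170 mm above the press origin, at its x 30, y 0 mm. The hinge axis is the press's y.
- lever_grip (a point): Centre of the lever's handle, a round black crossbar 20 mm in diameter, 80 mm long along the press's y, on two 12 mm steel arms 66 mm apart (centres). It is 180 mm from the hinge. Lever up: the arms rise towards the front at 0.75 rad above level (handle 293 mm above the table). Fully down: 0.17 rad below level (handle 140 mm above the table), in front of the head.
- rack: Loose black tube rack, 84 mm (own x) by 160 mm (own y), 45 mm high, 0.3 to 0.6 kg, starting on the infeed end of the press's bed. Origin: centre of its underside. It carries 24 tubes, 4 by 6, and a grey-and-white block of caps standing proud over the middle 86 mm of its length; its two ends, 32 mm each, are solid and bare. Too wide to grip: push it by its end face.
- caps (a joint): How far the block of caps has been pressed onto its tubes, m: 0 = standing 8 mm proud of the rack's top, 0.008 = seated flush on the rack. Stiff (about 15 N); it stays where it is left.
- caps_top (a point): Centre of the top of the cap block (70 by 86 mm, 14 mm thick): 67 mm above the rack's underside when proud, 59 mm when seated.
- reagent: Bystander, leave alone: amber bottle with a white cap, 64 mm in diameter, 130 mm tall, standing beside the stop end of the press; origin at its underside.
- jar: Bystander, leave alone: white jar, 60 mm in diameter, 75 mm tall, behind the press's bed; origin at its underside.
- forceps: Bystander, leave alone: white plastic forceps, 140 mm long, 9 mm high, lying in front of the press's bed; origin mid-length, on the table.
- spare_rack: Bystander, leave alone: empty black rack without caps, 84 x 160 x 45 mm, on the table; origin at the centre of its underside.
- tips: Bystander, leave alone: clear box of blue pipette tips, 120 x 85 x 90 mm; origin at the centre of its underside.

How it is judged:
On the way, in this order (a step that is already met when the one before it is completed fails the run):
1. the rack is home against the stop under the pressing plate, its caps still raised (y of rack in the frame of press between -0.006 and 0.006 m and x of rack in the frame of press between -0.008 and 0.008 m and z of rack in the frame of press between 0.006 and 0.014 m and angle between the y axis of rack and the y axis of press, either way round below 0.09 rad and angle between rack's own z axis and vertical below 0.06 rad and value of joint caps below 0.004 m and value of joint lever below 0.1 rad), for 0.2 s.
2. the lever is pulled down through its stroke, which seats the caps (value of joint lever above 0.83 rad and value of joint caps above 0.0065 m), for 0.2 s.
At the end, for the whole second after the job is handed in: The caps are seated (pressed down more than 6.5 of 8 mm), the lever is back up (within 0.04 rad of rest), and the rack is at rest in the press, level, within 6 mm of home along the bed, 8 mm across it and 0.09 rad in yaw (y of rack in the frame of press between -0.006 and 0.006 m and x of rack in the frame of press between -0.008 and 0.008 m and z of rack in the frame of press between 0.006 and 0.014 m and angle between the y axis of rack and the y axis of press, either way round below 0.09 rad and angle between rack's own z axis and vertical below 0.06 rad and value of joint caps above 0.0065 m and value of joint lever below 0.04 rad and linear speed of rack below 0.01 m/s); the robot touches nothing.
It fails at once if the lever springs back (returns faster than 2 rad/s, about 0.36 m/s at the handle) (velocity of joint lever below -2 rad/s).
It fails at once if the rack is tipped by more than 0.25 rad (angle between rack's own z axis and vertical above 0.25 rad).
It fails at once if a bystander is moved by more than 30 mm (distance of any of reagent, jar, forceps, spare_rack, tips from where it was at the start of the episode above 0.03 m).
It also fails if it takes over 70 s, if anything falls off the work surface, if the arm or the gripper's body presses on something with over 40 N, if the wrist force passes 120 N, or if a joint passes its speed limit or range.

ROBOT

A 6-joint arm with a two-finger parallel gripper is mounted at the origin on the work surface. World frame = base frame: x ahead of the robot, y to its left, z up, the work surface at z = 0. Lengths are in m, angles in rad, forces in N, time in s.
With the tool pointing down it reaches from about 0.275 to 0.725 m from the base axis. Payload 15.9 kg.
Tool frame: the origin (TCP) lies on the centre line of the jaws, within the pads' length; the fingertips stand arm.nose_length ahead of it and the grasp point (between the pads) lies 3 mm ahead of it (arm.nose_length is the distance from the TCP to the fingertips, in m); z points along the fingers, y is the line along which they close (so a half turn about z gives the same grasp; the last joint's range is limited). The gripper opens to 85 mm and grips with 20 to 120 N. Pads are 22 mm wide; open, the fingers measure 114 mm over their backs; the gripper's body (76 mm by 85 mm) begins 54 mm behind the grasp point. The pads swing forward as they close: fully open they stand 13 mm farther back than shut.
Start: joints at [-1.17, 0.213, -0.034, 1.323, 0, 1.571], TCP at [0.195, -0.46, 0.215] pointing down, gripper open.
Joint ranges: [-2.98, 2.98], [-0.74, 1.72], [-1.14, 1.35], [-2.1, 2.04], [-1.57, 1.44], [-3.14, 3.14]. Speed limits (rad/s): [1.89, 1.89, 2.39, 2.57, 3.14, 3.14].

INTERFACE

Orientations are given as a rotation vector (axis times angle).
In Python, from rig import arm gives the robot as it stands.
- The arm moves only by the tool drive_tool, never from a script. Its arguments are lists of equal length, an entry for each row: "translation": the shift along the world's x, y, z in m, a list of three; "spin": the turn about the world's z in rad. In form: {"translation": [[tx, ty, tz], ...], "spin": [spin, ...]}. A call has 1 to 10 rows; each row is the pose to reach, as a shift and turn from the pose commanded when the call began; what a row does not reach only later rows make up. A row lasts 1/8 s, in which the tool goes at most 62.5 mm and 10.7 degrees, less where a joint would pass 70% of its speed; a pose out of reach is approached as far as the arm can. A call with a gripper value outside its range is refused whole. "hand" is the finger opening in m, from 0 to 0.0854, set as the call begins (left out, the last holds). The fingers move at their own pace and stop on an object; "force" is the grip in N (left out, the last holds). Time passes only in rows, so rows that repeat a pose let the fingers close. It gives the time, the measured TCP pose, the force, the opening and the grip force at its end, in the units of the state.
- arm.observe(): the state, without advancing time (a new reading comes with each control period).
- arm.read_camera(name): name is "scene" or "top" or "wrist"; returns a dict with "image" (400x640x3 uint8, red, green, blue), "mtx" (3x3 intrinsics, pixels), "view" (4x4, takes a point from world to camera coordinates); the wrist camera has in their place "mount" (4x4, takes a point from camera to tool coordinates, whose origin is the TCP and whose axes are the flange's). Camera axes: x right, y up, looking along -z (the intrinsics and any distortion apply to the point x, -y, -z); pixel columns grow to the right and rows downward; lengths in m; the calibration is good to about 2 mm. A picture is of the moment at which its call begins: read the wrist's pose just before it. There is no depth.
- arm.sign_off(): hands the job in; it is judged then, once.
The state is a dict: "time": time; "joints": joint angles; "joint_vel": joint speeds; "effort": joint torques, N m; "ee_pos": TCP position; "tcp_rot": TCP orientation; "wrist_force": force on the tool from outside, world axes, zero at the start; "wrist_torque": the same for the moment, N m; "grip_width": opening from 0.0 (shut) to 1.0 (fully open); "grip_force": force on a finger pad.
Only numpy, scipy, OpenCV 4.12 (cv2) and the standard library are available. Lean on these libraries where they do the work, as an engineer would, in place of code of your own. Each camera call takes 0.05 s, during which the arm holds its last target. There are 200 camera calls.

## Working session

There is one attempt and no reset: what is moved stays moved. The work goes in short steps, Python scripts to look and compute and a tool call to move; the robot and the scene stay as the last step left them, time stands still between calls to the robot, and variables do not carry over. Pictures are saved under pics/ and viewed, at most 10 in all, crops included, and the job is handed in when it is done.

Besides the shell and the picture viewer there is one more tool, called after "Request:" as name(argument=value, ...), one argument or row to a line, values as JSON. drive_tool: Moves the arm, as the interface text tells. Its arguments: {"type":"object","properties":{"translation":{"type":"array"},"spin":{"type":"array"},"hand":{"type":"number"},"force":{"type":"number"}},"required":["translation","spin"]}

```bash
mkdir -p pics; python3 - <<'E'
from rig import arm
import cv2,json,numpy as np
s=arm.observe();print(s['ee_pos'],s['tcp_rot'],s['wrist_force'],s['grip_width'],arm.nose_length)
for n in("scene","top"):
    c=arm.read_camera(n);cv2.imwrite(f'pics/{n}0.png',c['image'][:,:,::-1]);np.savez(f'{n}.npz',**{k:c[k] for k in('mtx','view')});print(n,c.keys(),c['mtx'],c['view'])
E
```

```text
[ 0.19493726 -0.46004263  0.21419655] [-3.07762839e+00 -6.25114001e-01  3.78271668e-04] [-1.3993951   0.50359792  0.7772199 ] 1.002695922334386 0.022
scene dict_keys(['image', 'mtx', 'view']) [[468.90943519   0.         325.26432839]
 [  0.         468.90943519 200.35110095]
 [  0.           0.           1.        ]] [[ 8.97961227e-01  4.39496476e-01 -2.25495677e-02 -5.05897285e-01]
 [-2.29646627e-01  5.11683027e-01  8.27914794e-01 -1.00074297e-03]
 [ 3.75403866e-01 -7.38256952e-01  5.60400402e-01 -1.91491514e+00]
 [ 0.00000000e+00  0.00000000e+00  0.00000000e+00  1.00000000e+00]]
top dict_keys(['image', 'mtx', 'view']) [[470.45780695   0.         318.82682493]
 [  0.         470.45780695 207.4618958 ]
 [  0.           0.           1.        ]] [[ 7.53084909e-02 -9.97160283e-01  2.54230208e-05 -4.22073867e-02]
 [ 9.73702925e-01  7.35424194e-02  2.15624965e-01 -6.15290425e-01]
 [-2.15014521e-01 -1.62136362e-02  9.76476254e-01 -1.39659970e+00]
 [ 0.00000000e+00  0.00000000e+00  0.00000000e+00  1.00000000e+00]]
```

View pics/top0.png

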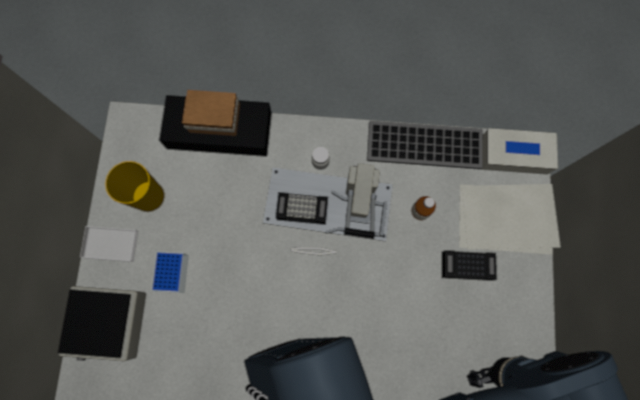

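View pics/scene0.png

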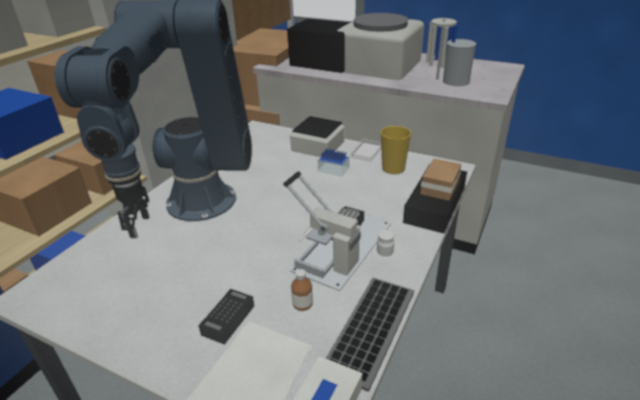

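The top view shows the press bed from about (266,170) to (390,240), infeed to the left (world +y). The rack is at (302,207), the lever bar at (360,233), the reagent at (425,206), the jar at (320,157) and the forceps at (314,251). Next I measure the bed and rack from an enlarged crop.

```bash
cat > h.py <<'E'
import numpy as np,cv2
def ray(n,uv,z):
    d=np.load(f'{n}.npz');K,V=d['mtx'],d['view'];R,t=V[:3,:3],V[:3,3]
    uv=np.atleast_2d(np.array(uv,float));z=np.broadcast_to(z,len(uv))
    r=np.c_[uv,np.ones(len(uv))]@np.linalg.inv(K).T*[1,-1,-1]
    r=r@R;c=-R.T@t
    return c+r*((z-c[2])/r[:,2])[:,None]
def proj(n,P):
    d=np.load(f'{n}.npz');K,V=d['mtx'],d['view']
    p=np.atleast_2d(P)@V[:3,:3].T+V[:3,3];p=p*[1,-1,-1]@K.T
    return p[:,:2]/p[:,2:]
E
python3 - <<'E'
from h import *
im=cv2.imread('pics/top0.png')
c=im[140:270,250:410];cv2.imwrite('pics/crop0.png',cv2.resize(c,None,fx=5,fy=4.6,interpolation=cv2.INTER_CUBIC)[:598])
for n,uv,z in[('left-back',(275,169),.01),('left-front',(264,224),.01),('jar',(320,153),.075),('reag',(430,201),.13)]:print(n,ray('top',uv,z).round(3))
h=cv2.cvtColor(im,cv2.COLOR_BGR2HSV)
print(h[190,270],h[210,335],h[260,335],h[215,385],h[218,300],im[205,300],im[205,281])
E
```

```text
left-back [[0.748 0.159 0.01 ]]
left-front [[0.562 0.177 0.01 ]]
jar [[0.792 0.014 0.075]]
reag [[ 0.648 -0.326  0.13 ]]
[105  11 139] [100  11 139] [ 30   8 133] [100  13 122] [45 16 31] [109 115 115] [82 83 83]
```

View pics/crop0.png

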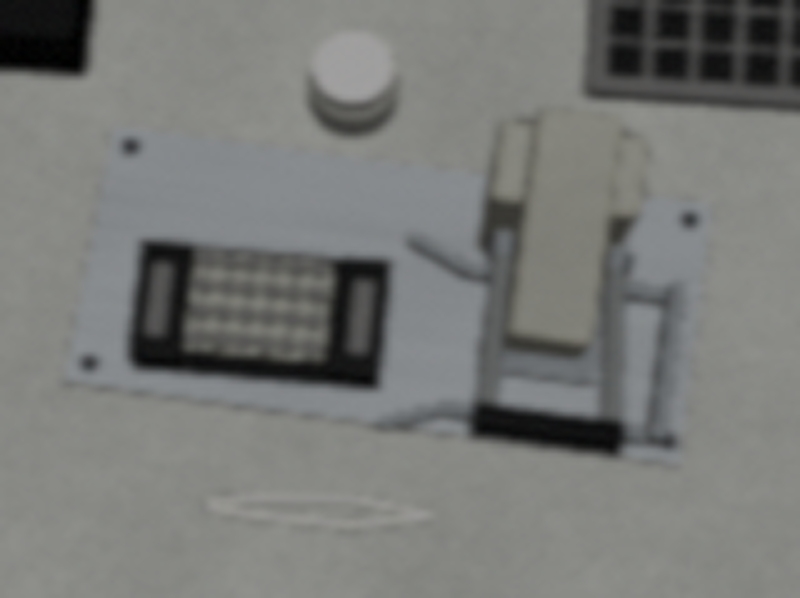

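The crop shows the bed corners at crop (112,132), (65,382), (680,463) and (710,198), the rack at about (140..388, 240..385), and the handle running from (475,420) to (620,440).

```bash
python3 - <<'E'
from h import *
im=cv2.imread('pics/top0.png').astype(int)
k=lambda p:np.array(p)/[5,4.6]+[250,140]-.4
m=((im[:,:,0]-im[:,:,2])>2).astype(np.uint8);m[:160]=0;m[245:]=0;m[:,:255]=0;m[:,400:]=0
n,l,st,_=cv2.connectedComponentsWithStats(m);i=1+np.argmax(st[1:,4]);print(st[i])
p=np.argwhere(l==i)[:,::-1]
w=ray('top',p,.01)[:,:2].astype(np.float32)
r=cv2.minAreaRect(w);print('rect',r,cv2.boxPoints(r).round(4).tolist())
B=ray('top',k([(112,132),(65,382),(680,463),(710,198)]),.01)[:,:2];print('hand',B.round(4).tolist(),[np.linalg.norm(B[i]-B[i-1]).round(4) for i in range(4)])
# bed LB, LF, RF, RB in press: (125,295),(-65,295),(-65,-105),(125,-105)
Pp=np.array([(125,295),(-65,295),(-65,-105),(125,-105)])/1e3
def fit(W):
    a=Pp-Pp.mean(0);b=W-W.mean(0);th=np.arctan2((a[:,0]*b[:,1]-a[:,1]*b[:,0]).sum(),(a*b).sum())
    R=np.array([[np.cos(th),-np.sin(th)],[np.sin(th),np.cos(th)]]);o=W.mean(0)-R@Pp.mean(0);print('origin',o.round(4),'yaw',th.round(4),'res',(W-(Pp@R.T+o)).round(4).tolist());return R,o
R,o=fit(B)
bp=cv2.boxPoints(r);bp=np.array([bp[np.argmin(np.linalg.norm(bp-q,axis=1))] for q in B]);R2,o2=fit(bp)
G=ray('top',k([(475,420),(620,440)]),.293)[:,:2];print('grip ends',G.round(4).tolist(),'press',((G-o2)@R2).round(4).tolist())
# lever pred
c,s=np.cos(.75),np.sin(.75);print('pred grip',(o2+R2@[.03-.18*c,0]).round(4))
g=im.max(2);m=(g<70).astype(np.uint8);m[:185]=0;m[230:]=0;m[:,:270]=0;m[:,334:]=0
n,l,st,_=cv2.connectedComponentsWithStats(m);i=1+np.argmax(st[1:,4]);p=np.argwhere(l==i)[:,::-1]
rr=cv2.minAreaRect(ray('top',p,.055)[:,:2].astype(np.float32));print('rack',rr)
K=ray('top',k([(142,240),(388,258),(378,385),(133,367)]),[.055,.055,.03,.03])[:,:2];print((( K-o2)@R2).round(4).tolist())
E
```

```text
[ 263  168   90   66 3188]
rect ((0.6502123475074768, 0.0396682545542717), (0.2720594108104706, 0.18867149949073792), 85.7248764038086) [[0.5460000038146973, -0.08900000154972076], [0.7340999841690063, -0.10300000011920929], [0.7544000148773193, 0.16830000281333923], [0.5662999749183655, 0.18240000307559967]]
hand [[0.7495, 0.1691], [0.5659, 0.1816], [0.5386, -0.215], [0.7302, -0.2261]] [np.float64(0.3956), np.float64(0.184), np.float64(0.3975), np.float64(0.1919)]
origin [ 0.6105 -0.1157] yaw -0.0595 res [[-0.0033, -0.0023], [0.0028, -0.0011], [-0.0007, 0.0016], [0.0012, 0.0018]]
origin [ 0.6132 -0.0528] yaw -0.0746 res [[-0.0054, -0.0637], [-0.0041, -0.0638], [0.0054, 0.0637], [0.0041, 0.0638]]
grip ends [[0.51, -0.0708], [0.5043, -0.1463]] press [[-0.1016, -0.0256], [-0.1017, -0.1013]]
pred grip [ 0.5118 -0.0452]
rack ((0.6139672994613647, 0.058837756514549255), (0.15573528409004211, 0.08693467080593109), 88.80571746826172)
[[0.0328, 0.1928], [0.0435, 0.0371], [-0.0404, 0.0308], [-0.0512, 0.1864]]
```

The measurements agree. The press origin is near (0.611, -0.116) with yaw about -0.068, and the predicted handle position (0.509, -0.109) matches what I measured. The rack centre is at about (0.614, 0.059), yaw about -0.02. I'll go around the lever to the infeed side.

Request:
drive_tool(
  translation=[
    [0.02, 0.05, 0.01],
    [0.04, 0.1, 0.02],
    [0.06, 0.15, 0.04],
    [0.08, 0.2, 0.05],
    [0.1, 0.25, 0.06],
    [0.12, 0.3, 0.07],
    [0.14, 0.35, 0.085],
    [0.16, 0.4, 0.085],
    [0.18, 0.45, 0.085],
    [0.205, 0.51, 0.085],
  ],
  spin=[0.11, 0.22, 0.33, 0.44, 0.55, 0.66, 0.77, 0.88, 0.99, 1.1],
  hand=0.05,
)

```text
time: 1.35
ee_pos: [0.3993, 0.0491, 0.2997]
tcp_rot: [2.294, 2.146, 0.0]
wrist_force: [2.3, -1.3, -0.1]
grip_width: 0.589
grip_force: 0.0
```

Request:
drive_tool(
  translation=[
    [0.03, 0.04, 0],
    [0.06, 0.08, 0],
    [0.1, 0.11, 0],
    [0.14, 0.13, 0],
    [0.18, 0.14, 0],
    [0.225, 0.145, 0],
    [0.225, 0.145, -0.05],
    [0.225, 0.145, -0.1],
    [0.225, 0.145, -0.1],
    [0.225, 0.145, -0.1],
  ],
  spin=[0, 0, 0, 0, 0, 0, 0, 0, 0, 0],
)

```text
time: 2.6
ee_pos: [0.6249, 0.1926, 0.2023]
tcp_rot: [2.297, 2.142, 0.004]
wrist_force: [0.4, -0.5, 1.1]
grip_width: 0.582
grip_force: 0.0
```

```bash
python3 - <<'E'
from rig import arm
import cv2
c=arm.read_camera('wrist');t=arm.read_camera('top')
cv2.imwrite('pics/w1.png',cv2.hconcat([cv2.resize(c['image'][:,:,::-1],(480,300)),cv2.resize(t['image'][140:270,240:400,::-1],(320,300))]))
print(c['mount'].round(3))
E
```

```text
[[ 0.     0.95   0.312  0.08 ]
 [ 1.    -0.     0.001 -0.   ]
 [ 0.001  0.312 -0.95  -0.158]
 [ 0.     0.     0.     1.   ]]
```

View pics/w1.png

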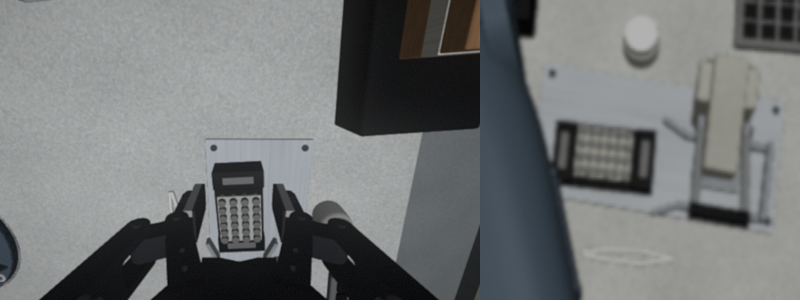

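The wrist view shows the rack's outer end at about (213..263, 163) in the 480-px picture and the bed's infeed edge at (206..312, 139). The rack sits slightly skewed and the fingers are beyond it.

```bash
python3 - <<'E'
from rig import arm
import numpy as np
from scipy.spatial.transform import Rotation as Ro
s=arm.observe();c=arm.read_camera('wrist');M=np.array(c['mount']);K=c['mtx']
T=np.eye(4);T[:3,:3]=Ro.from_rotvec(s['tcp_rot']).as_matrix();T[:3,3]=s['ee_pos'];C=T@M
for u,v,z in[(213,163,.055),(262,161,.055),(218,250,.055),(266,248,.055),(206,139,.01),(312,139,.01)]:
    r=np.linalg.inv(K)@[u*4/3,v*4/3,1]*[1,-1,-1];r=C[:3,:3]@r
    p=C[:3,3]+r*(z-C[2,3])/r[2];d=p[:2]-[.6105,-.1157];print(p.round(4),'press',np.round([d@[.9977,-.068],d@[.068,.9977]],4))
E
```

```text
[0.5829 0.1552 0.055 ] press [-0.046   0.2684]
[0.6594 0.1531 0.055 ] press [0.0305 0.2715]
[ 0.5737 -0.0137  0.055 ] press [-0.0436  0.0993]
[ 0.6607 -0.0156  0.055 ] press [0.0433 0.1033]
[0.5687 0.1831 0.01  ] press [-0.0621  0.2952]
[0.7515 0.1701 0.01  ] press [0.1212 0.2947]
```

Request:
drive_tool(
  translation=[
    [0.007, 0.012, -0.02],
    [0.007, 0.012, -0.05],
    [0.007, 0.012, -0.08],
    [0.007, 0.012, -0.11],
    [0.007, 0.012, -0.135],
    [0.007, 0.012, -0.152],
    [0.007, 0.012, -0.152],
    [0.007, 0.012, -0.152],
  ],
  spin=[0, 0, 0, 0, 0, 0, 0, 0],
)

```text
time: 3.75
ee_pos: [0.6317, 0.2047, 0.0486]
tcp_rot: [2.297, 2.142, 0.002]
wrist_force: [0.5, 0.2, 0.3]
grip_width: 0.586
grip_force: 0.0
```

Request:
drive_tool(
  translation=[
    [-0.001, -0.01, 0],
    [-0.001, -0.02, 0],
    [-0.002, -0.03, 0],
    [-0.003, -0.04, 0],
    [-0.003, -0.05, 0],
    [-0.004, -0.06, 0],
    [-0.005, -0.07, 0],
    [-0.005, -0.08, 0],
    [-0.006, -0.09, 0],
    [-0.007, -0.1, 0],
  ],
  spin=[0, 0, 0, 0, 0, 0, 0, 0, 0, 0],
)

```text
time: 5.0
ee_pos: [0.6242, 0.104, 0.0478]
tcp_rot: [-2.297, -2.142, -0.001]
wrist_force: [0.4, 4.4, -0.6]
grip_width: 0.588
grip_force: 2.0
```

Request:
drive_tool(
  translation=[
    [-0.001, -0.01, 0],
    [-0.001, -0.02, 0],
    [-0.002, -0.03, 0],
    [-0.003, -0.04, 0],
    [-0.003, -0.05, 0],
    [-0.004, -0.06, 0],
    [-0.005, -0.07, 0],
    [-0.005, -0.08, 0],
    [-0.006, -0.09, 0],
    [-0.007, -0.1, 0],
  ],
  spin=[0, 0, 0, 0, 0, 0, 0, 0, 0, 0],
)

```text
time: 6.25
ee_pos: [0.6178, 0.004, 0.0482]
tcp_rot: [2.297, 2.142, 0.003]
wrist_force: [3.9, 6.5, 1.7]
grip_width: 0.586
grip_force: 2.7
```

Request:
drive_tool(
  translation=[
    [0, -0.004, 0],
    [0, -0.008, 0],
    [-0.001, -0.012, 0],
    [-0.001, -0.016, 0],
    [-0.001, -0.019, 0],
    [-0.001, -0.02, 0],
  ],
  spin=[0, 0, 0, 0, 0, 0],
)

```text
time: 7.0
ee_pos: [0.6162, -0.0157, 0.0478]
tcp_rot: [-2.298, -2.142, -0.001]
wrist_force: [1.1, 5.2, 4.1]
grip_width: 0.584
grip_force: 2.6
```

Request:
drive_tool(
  translation=[
    [0, -0.002, 0],
    [0, -0.004, 0],
    [0, -0.006, 0],
    [0, -0.007, 0],
  ],
  spin=[0, 0, 0, 0],
)

```text
time: 7.5
ee_pos: [0.616, -0.0228, 0.0477]
tcp_rot: [-2.298, -2.142, 0.0]
wrist_force: [-0.4, 4.6, 3.6]
grip_width: 0.585
grip_force: 2.5
```

Request:
drive_tool(
  translation=[
    [0, -0.001, 0],
    [0, -0.002, 0],
    [0, -0.002, 0],
  ],
  spin=[0, 0, 0],
)

```text
time: 7.88
ee_pos: [0.6161, -0.0248, 0.0477]
tcp_rot: [2.298, 2.142, -0.0]
wrist_force: [0.1, 3.3, 2.1]
grip_width: 0.588
grip_force: 1.8
```

Request:
drive_tool(
  translation=[
    [0, -0.001, 0],
    [0, -0.002, 0],
    [0, -0.002, 0],
  ],
  spin=[0, 0, 0],
)

```text
time: 8.25
ee_pos: [0.6161, -0.0268, 0.0477]
tcp_rot: [2.298, 2.142, -0.0]
wrist_force: [-0.1, 3.1, 1.9]
grip_width: 0.582
grip_force: 1.6
```

Request:
drive_tool(
  translation=[
    [0, -0.001, 0],
    [0, -0.002, 0],
    [0, -0.002, 0],
  ],
  spin=[0, 0, 0],
)

```text
time: 8.62
ee_pos: [0.6161, -0.0288, 0.0477]
tcp_rot: [2.298, 2.142, -0.0]
wrist_force: [0.4, 2.9, 1.2]
grip_width: 0.587
grip_force: 1.5
```

Request:
drive_tool(
  translation=[
    [0, -0.001, 0],
    [0, -0.002, 0],
    [0, -0.002, 0],
  ],
  spin=[0, 0, 0],
)

```text
time: 9.0
ee_pos: [0.6161, -0.0308, 0.0477]
tcp_rot: [2.298, 2.142, -0.0]
wrist_force: [-0.4, 2.6, 1.7]
grip_width: 0.586
grip_force: 1.5
```

Request:
drive_tool(
  translation=[
    [0, -0.001, 0],
    [0, -0.002, 0],
    [0, -0.002, 0],
  ],
  spin=[0, 0, 0],
)

```text
time: 9.38
ee_pos: [0.6161, -0.0328, 0.0477]
tcp_rot: [2.298, 2.142, -0.0]
wrist_force: [0.4, 2.8, 1.6]
grip_width: 0.587
grip_force: 1.4
```

Request:
drive_tool(
  translation=[
    [0, -0.001, 0],
    [0, -0.002, 0],
    [0, -0.002, 0],
  ],
  spin=[0, 0, 0],
)

```text
time: 9.75
ee_pos: [0.6161, -0.0349, 0.0477]
tcp_rot: [2.298, 2.142, -0.0]
wrist_force: [0.9, 3.5, 2.0]
grip_width: 0.589
grip_force: 1.4
```

Request:
drive_tool(
  translation=[
    [0, -0.001, 0],
    [0, -0.002, 0],
    [0, -0.002, 0],
  ],
  spin=[0, 0, 0],
)

```text
time: 10.12
ee_pos: [0.6161, -0.0368, 0.0477]
tcp_rot: [2.298, 2.142, -0.0]
wrist_force: [-0.7, 2.7, 1.8]
grip_width: 0.582
grip_force: 1.4
```

```bash
python3 - <<'E'
from rig import arm
import cv2
a=arm.read_camera('scene')['image'][170:300,270:400,::-1];w=arm.read_camera('wrist')['image'][:,:,::-1]
cv2.imwrite('pics/p2.png',cv2.hconcat([cv2.resize(w,(480,300)),cv2.resize(a,(300,300),interpolation=cv2.INTER_CUBIC)]))
E
```

```text
(no output)
```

View pics/p2.png

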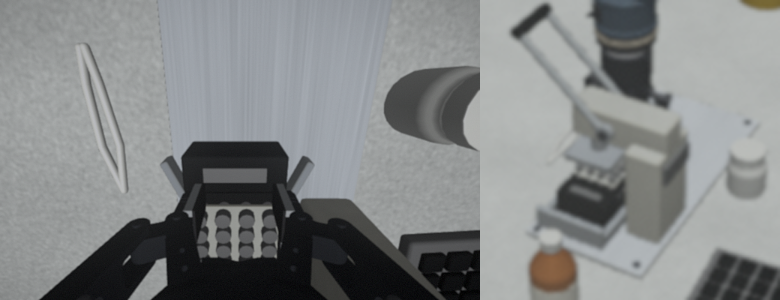

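```bash
python3 - <<'E'
from rig import arm
import numpy as np
from scipy.spatial.transform import Rotation as Ro
s=arm.observe();c=arm.read_camera('wrist');M=np.array(c['mount']);K=c['mtx'];print(K[0,0],K[1,2])
T=np.eye(4);T[:3,:3]=Ro.from_rotvec(s['tcp_rot']).as_matrix();T[:3,3]=s['ee_pos'];C=T@M
for u,v,z in[(235,142,.01),(235,142,.055),(235,165,.055),(235,200,.055),(235,205,.065),(183,150,.055),(287,150,.055)]:
    r=np.linalg.inv(K)@[u*4/3,v*4/3,1]*[1,-1,-1];r=C[:3,:3]@r
    p=C[:3,3]+r*(z-C[2,3])/r[2];d=p[:2]-[.6105,-.1157];print(u,v,z,p.round(4),'press',np.round([d@[.9977,-.068],d@[.068,.9977]],4))
# fingertip projections
for dz in(0,.01,.022):
  for dx in (-.011,0,.011):
    q=np.linalg.inv(M)@[dx,.025,dz,1];q=K@(q[:3]*[1,-1,-1]);print(dz,dx,(q[:2]/q[2]*.75).round(0))
E
```

```text
279.9218581962934 201.1677208690723
235 142 0.01 [ 0.6139 -0.0123  0.01  ] press [-0.0036  0.1034]
235 142 0.055 [6.157e-01 3.000e-04 5.500e-02] press [-0.0027  0.1161]
235 165 0.055 [ 0.6143 -0.0181  0.055 ] press [-0.0029  0.0977]
235 200 0.055 [ 0.612  -0.0489  0.055 ] press [-0.0031  0.0668]
235 205 0.065 [ 0.6123 -0.0472  0.065 ] press [-0.0029  0.0685]
183 150 0.055 [ 0.576  -0.0032  0.055 ] press [-0.0421  0.1099]
287 150 0.055 [ 0.6544 -0.0087  0.055 ] press [0.0365 0.1098]
0 -0.011 [268. 194.]
0 0 [269. 182.]
0 0.011 [270. 170.]
0.01 -0.011 [267. 188.]
0.01 0 [267. 177.]
0.01 0.011 [268. 166.]
0.022 -0.011 [265. 182.]
0.022 0 [266. 172.]
0.022 0.011 [266. 161.]
```

The rack end appears at press y ≈ 0.105, which does not fit the finger position, so I take a closer look.

```bash
python3 - <<'E'
from rig import arm
import cv2
w=arm.read_camera('wrist')['image'][170:380,180:460,::-1];w=cv2.convertScaleAbs(w,alpha=1.6,beta=20)
cv2.imwrite('pics/p3.png',cv2.resize(w,(784,588),interpolation=cv2.INTER_CUBIC))
E
```

```text
(no output)
```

View pics/p3.png

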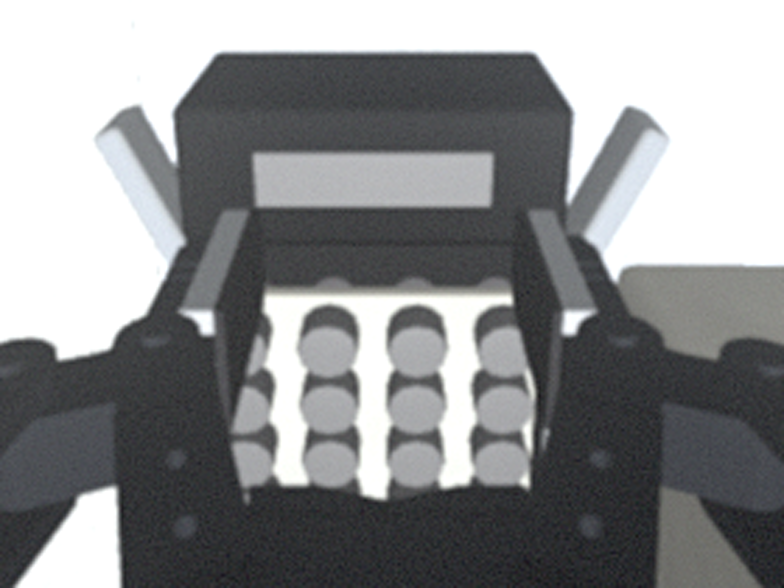

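The fingers look like they sit over the rack's bare end and bear on the cap block, with the rack end at about crop row 110. I'll back off along +y and look again.

Request:
drive_tool(
  translation=[
    [0, 0.003, 0.003],
    [0.001, 0.008, 0.006],
    [0.002, 0.018, 0.01],
    [0.003, 0.03, 0.012],
    [0.003, 0.045, 0.02],
    [0.004, 0.06, 0.04],
    [0.005, 0.08, 0.07],
    [0.007, 0.1, 0.1],
    [0.008, 0.12, 0.12],
    [0.008, 0.12, 0.12],
  ],
  spin=[0, 0, 0, 0, 0, 0, 0, 0, 0, 0],
)

```text
time: 11.58
ee_pos: [0.6249, 0.0853, 0.1694]
tcp_rot: [2.294, 2.144, 0.004]
wrist_force: [0.0, 0.3, -0.4]
grip_width: 0.58
grip_force: 0.0
```

```bash
cat > w.py <<'E'
from rig import arm
import numpy as np,cv2
from scipy.spatial.transform import Rotation as Ro
def cam():
    s=arm.observe();c=arm.read_camera('wrist');T=np.eye(4);T[:3,:3]=Ro.from_rotvec(s['tcp_rot']).as_matrix();T[:3,3]=s['ee_pos']
    return c['image'],T@np.array(c['mount']),c['mtx']
def pr(C,K,u,v,z):
    r=C[:3,:3]@(np.linalg.inv(K)@[u,v,1]*[1,-1,-1]);p=C[:3,3]+r*(z-C[2,3])/r[2];d=p[:2]-[.6105,-.1157]
    return np.round([d@[.9977,-.068],d@[.068,.9977]],4)
E
python3 - <<'E'
from w import *
im,C,K=cam();np.savez('w4.npz',C=C,K=K)
cv2.imwrite('pics/w4.png',cv2.convertScaleAbs(im[:,:,::-1],alpha=1.3))
E
```

```text
(no output)
```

View pics/w4.png

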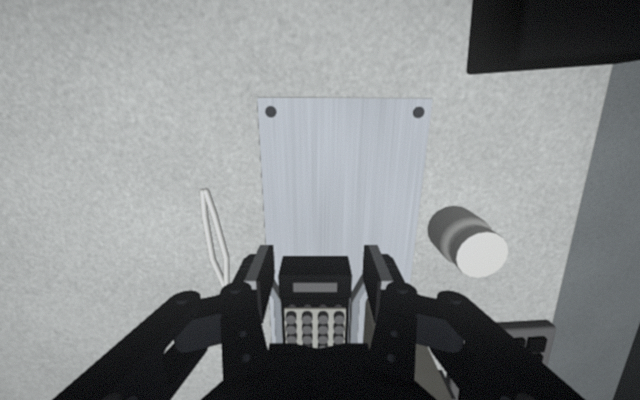

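The bed's infeed edge is at row 97 (cols 258..432). The rack's end face runs from row 257 (bottom) to about row 278 (top edge), cols 280..351.

```bash
python3 - <<'E'
from w import *
d=np.load('w4.npz');C,K=d['C'],d['K']
for a in[(258,97,.01),(432,97,.01),(281,257,.01),(349,257,.01),(280,278,.055),(351,278,.055),(316,308,.077)]:print(a,pr(C,K,*a))
im=cv2.imread('pics/w4.png');print(im[245:312,300,0].tolist())
E
```

```text
(258, 97, 0.01) [-0.0634  0.2937]
(432, 97, 0.01) [0.1219 0.2937]
(281, 257, 0.01) [-0.0468  0.102 ]
(349, 257, 0.01) [0.04   0.1019]
(280, 278, 0.055) [-0.0424  0.1007]
(351, 278, 0.055) [0.0375 0.1006]
(316, 308, 0.077) [-0.0018  0.0779]
[192, 192, 191, 191, 192, 192, 191, 191, 194, 191, 162, 90, 38, 35, 40, 39, 34, 35, 38, 35, 34, 40, 35, 34, 36, 34, 34, 34, 35, 32, 36, 42, 38, 39, 40, 34, 40, 68, 98, 116, 112, 116, 113, 114, 116, 112, 98, 61, 35, 31, 38, 34, 31, 27, 31, 39, 29, 34, 31, 35, 34, 40, 61, 107, 147, 166, 169]
```

The rack end is at press y = 0.101, so the rack is still about 21 mm short. The fingers rode over the bare end, so their tips must be higher than I assumed. I'll probe the bed gently for the true tip height.

Request:
drive_tool(
  translation=[
    [0, 0, -0.03],
    [0, 0, -0.06],
    [0, 0, -0.09],
    [0, 0, -0.11],
    [0, 0, -0.123],
    [0, 0, -0.123],
  ],
  spin=[0, 0, 0, 0, 0, 0],
)

```text
time: 12.38
ee_pos: [0.6233, 0.0829, 0.0436]
tcp_rot: [-2.297, -2.141, 0.003]
wrist_force: [0.2, 0.4, 0.5]
grip_width: 0.584
grip_force: 0.0
```

Request:
drive_tool(
  translation=[
    [0, 0, -0.003],
    [0, 0, -0.005],
    [0, 0, -0.005],
  ],
  spin=[0, 0, 0],
)

```text
time: 12.75
ee_pos: [0.6242, 0.0834, 0.0399]
tcp_rot: [2.298, 2.142, 0.001]
wrist_force: [0.5, -0.1, -0.3]
grip_width: 0.585
grip_force: 0.0
```

Request:
drive_tool(
  translation=[
    [0, 0, -0.002],
    [0, 0, -0.004],
    [0, 0, -0.004],
  ],
  spin=[0, 0, 0],
)

```text
time: 13.12
ee_pos: [0.624, 0.0833, 0.0355]
tcp_rot: [-2.298, -2.142, 0.0]
wrist_force: [-0.4, -0.2, -0.5]
grip_width: 0.588
grip_force: 0.0
```

Request:
drive_tool(
  translation=[
    [-0.001, -0.01, 0],
    [-0.001, -0.02, 0],
    [-0.002, -0.03, 0],
    [-0.003, -0.04, 0],
    [-0.003, -0.05, 0],
    [-0.004, -0.06, 0],
    [-0.005, -0.07, 0],
    [-0.005, -0.075, 0],
  ],
  spin=[0, 0, 0, 0, 0, 0, 0, 0],
)

```text
time: 14.12
ee_pos: [0.619, 0.0076, 0.0357]
tcp_rot: [-2.298, -2.142, 0.0]
wrist_force: [-0.0, 0.3, 0.3]
grip_width: 0.586
grip_force: 0.0
```

Request:
drive_tool(
  translation=[
    [0, -0.003, 0],
    [0, -0.006, 0],
    [0, -0.009, 0],
    [-0.001, -0.011, 0],
    [-0.001, -0.012, 0],
  ],
  spin=[0, 0, 0, 0, 0],
)

```text
time: 14.75
ee_pos: [0.618, -0.0037, 0.0357]
tcp_rot: [-2.298, -2.142, 0.0]
wrist_force: [0.7, -0.0, 0.3]
grip_width: 0.589
grip_force: 0.0
```

Request:
drive_tool(
  translation=[
    [0, -0.002, 0],
    [0, -0.004, 0],
    [0, -0.006, 0],
    [0, -0.008, 0],
    [0, -0.008, 0],
  ],
  spin=[0, 0, 0, 0, 0],
)

```text
time: 15.38
ee_pos: [0.6181, -0.0118, 0.0357]
tcp_rot: [2.298, 2.142, 0.0]
wrist_force: [0.2, 0.3, -0.4]
grip_width: 0.589
grip_force: 0.0
```

```bash
python3 - <<'E'
from w import *
im,C,K=cam();np.savez('w5.npz',C=C,K=K)
w=cv2.convertScaleAbs(im[170:380,180:460,::-1],alpha=1.4,beta=15)
cv2.imwrite('pics/w5.png',cv2.resize(w,(784,588),interpolation=cv2.INTER_CUBIC))
E
```

```text
(no output)
```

View pics/w5.png

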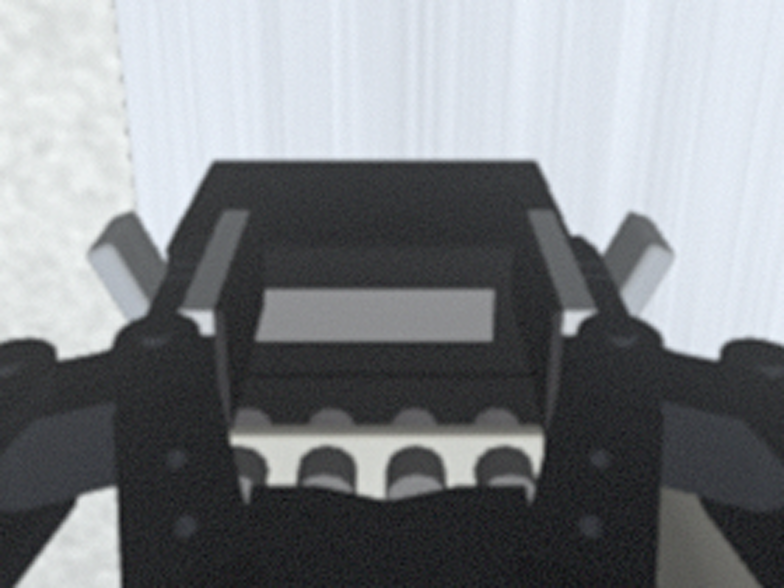

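```bash
python3 - <<'E'
from w import *
d=np.load('w5.npz');C,K=d['C'],d['K']
for a in[(256.5,227,.01),(371.5,227,.01),(320,258,.055)]:print(a,pr(C,K,*a))
M=arm.read_camera('wrist')['mount'];M=np.array(M)
for dx in(-.011,.011):
  for dz in(-.015,0,.015,.022):
    q=np.linalg.inv(M)@[dx,.025,dz,1];q=K@(q[:3]*[1,-1,-1]);q=q[:2]/q[2];print(dx,dz,((q-[180,170])*2.8).round(0))
s=arm.observe();print(s['ee_pos'],C[:3,3],s['tcp_rot'])
E
```

```text
(256.5, 227, 0.01) [-0.0438  0.1041]
(371.5, 227, 0.01) [0.0382 0.1039]
(320, 258, 0.055) [0.0013 0.1047]
-0.011 -0.015 [508. 285.]
-0.011 0 [498. 249.]
-0.011 0.015 [490. 218.]
-0.011 0.022 [486. 205.]
0.011 -0.015 [513. 189.]
0.011 0 [502. 160.]
0.011 0.015 [494. 134.]
0.011 0.022 [490. 124.]
[ 0.61811558 -0.01165628  0.03571124] [0.62355209 0.06757684 0.19392005] [-2.29785309e+00 -2.14225188e+00 -6.60733539e-05]
```

The evidence now fits: the seen fingertips sit about 25 mm behind the TCP reading, so at TCP z 0.036 they still clear the rack top (no force). At 0.048 they pushed the cap block. I'll back off and probe lower over the bare bed.

Request:
drive_tool(
  translation=[
    [0.001, 0.015, 0],
    [0.002, 0.03, 0],
    [0.003, 0.05, 0],
    [0.004, 0.06, 0],
    [0.004, 0.06, -0.004],
    [0.004, 0.06, -0.008],
    [0.004, 0.06, -0.008],
  ],
  spin=[0, 0, 0, 0, 0, 0, 0],
)

```text
time: 16.35
ee_pos: [0.6217, 0.0478, 0.0272]
tcp_rot: [-2.298, -2.141, 0.001]
wrist_force: [0.2, -0.0, 0.5]
grip_width: 0.584
grip_force: 0.0
```

Request:
drive_tool(
  translation=[
    [0, 0, -0.003],
    [0, 0, -0.006],
    [0, 0, -0.006],
  ],
  spin=[0, 0, 0],
)

```text
time: 16.73
ee_pos: [0.6219, 0.0482, 0.0214]
tcp_rot: [-2.298, -2.142, 0.0]
wrist_force: [-0.1, -0.2, 0.3]
grip_width: 0.585
grip_force: 0.0
```

Request:
drive_tool(
  translation=[
    [0, 0, -0.003],
    [0, 0, -0.006],
    [0, 0, -0.006],
  ],
  spin=[0, 0, 0],
)

```text
time: 17.1
ee_pos: [0.6219, 0.0483, 0.0154]
tcp_rot: [-2.298, -2.142, 0.001]
wrist_force: [0.2, 0.0, 0.1]
grip_width: 0.587
grip_force: 0.0
```

Request:
drive_tool(
  translation=[
    [0, 0, -0.003],
    [0, 0, -0.006],
    [0, 0, -0.006],
  ],
  spin=[0, 0, 0],
)

```text
time: 17.48
ee_pos: [0.6219, 0.0483, 0.0094]
tcp_rot: [-2.298, -2.142, 0.001]
wrist_force: [0.7, 0.3, 0.3]
grip_width: 0.586
grip_force: 0.0
```

Request:
drive_tool(
  translation=[
    [0, 0, -0.002],
    [0, 0, -0.004],
    [0, 0, -0.004],
  ],
  spin=[0, 0, 0],
)

```text
time: 17.85
ee_pos: [0.622, 0.0483, 0.0055]
tcp_rot: [-2.298, -2.142, 0.0]
wrist_force: [-0.1, -0.8, 0.9]
grip_width: 0.587
grip_force: 0.0
```

Request:
drive_tool(
  translation=[
    [0, 0, -0.001],
    [0, 0, -0.003],
    [0, 0, -0.003],
  ],
  spin=[0, 0, 0],
)

```text
time: 18.23
ee_pos: [0.622, 0.0483, 0.0025]
tcp_rot: [-2.298, -2.142, 0.0]
wrist_force: [0.3, 0.3, 0.5]
grip_width: 0.584
grip_force: 0.0
```

No contact even here, consistent with tips at roughly z ≈ 0.027. I'll push at TCP z ≈ 0.012, with tips around 0.037 on the end face.

Request:
drive_tool(
  translation=[
    [0, 0, 0.005],
    [0, 0, 0.009],
    [-0.001, -0.01, 0.009],
    [-0.001, -0.02, 0.009],
    [-0.002, -0.03, 0.009],
    [-0.003, -0.04, 0.009],
    [-0.003, -0.046, 0.009],
    [-0.004, -0.052, 0.009],
    [-0.004, -0.056, 0.009],
    [-0.004, -0.056, 0.009],
  ],
  spin=[0, 0, 0, 0, 0, 0, 0, 0, 0, 0],
)

```text
time: 19.48
ee_pos: [0.6181, -0.0079, 0.0117]
tcp_rot: [2.298, 2.142, -0.0]
wrist_force: [-0.0, 0.2, 0.1]
grip_width: 0.589
grip_force: 0.0
```

Request:
drive_tool(
  translation=[
    [0, -0.002, 0],
    [0, -0.004, 0],
    [0, -0.006, 0],
    [-0.001, -0.008, 0],
    [-0.001, -0.008, 0],
  ],
  spin=[0, 0, 0, 0, 0],
)

```text
time: 20.1
ee_pos: [0.617, -0.016, 0.0117]
tcp_rot: [2.298, 2.142, -0.0]
wrist_force: [0.2, -0.0, 0.4]
grip_width: 0.588
grip_force: 0.1
```

```bash
cat >> w.py <<'E'
def rackend():
    im,C,K=cam();g=im.max(2).astype(int)
    for u in(300,320,340):
        col=g[:,u];v=next(i for i in range(150,400) if col[i]<60 and col[i+3]<60);print(u,v,pr(C,K,u,v,.01),end=' ')
    print(arm.observe()['ee_pos'].round(4) if hasattr(arm.observe()['ee_pos'],'round') else '')
E
python3 - <<'E'
from w import *
rackend()
E
```

```text
300 260 [-0.0123  0.087 ] 320 260 [0.0006 0.087 ] 340 260 [0.0135 0.0869] [ 0.617  -0.016   0.0117]
```

Request:
drive_tool(
  translation=[
    [0, -0.002, 0],
    [0, -0.004, 0],
    [0, -0.006, 0],
    [-0.001, -0.006, 0],
  ],
  spin=[0, 0, 0, 0],
)

```text
time: 20.65
ee_pos: [0.6163, -0.022, 0.0117]
tcp_rot: [2.298, 2.142, 0.0]
wrist_force: [0.7, 1.3, 0.2]
grip_width: 0.586
grip_force: 0.6
```

```bash
python3 - <<'E'
from w import *
rackend()
E
```

```text
300 260 [-0.0127  0.081 ] 320 260 [0.0002 0.081 ] 340 260 [0.0132 0.081 ] [ 0.6161 -0.0219  0.0117]
```

Request:
drive_tool(
  translation=[
    [0, -0.001, 0],
    [0, -0.001, 0],
    [0, -0.002, 0],
    [0, -0.002, 0],
  ],
  spin=[0, 0, 0, 0],
)

```text
time: 21.2
ee_pos: [0.6161, -0.0237, 0.0117]
tcp_rot: [-2.298, -2.142, 0.0]
wrist_force: [0.3, 2.8, 0.5]
grip_width: 0.58
grip_force: 1.5
```

Request:
drive_tool(
  translation=[
    [0, -0.001, 0],
    [0, -0.001, 0],
    [0, -0.002, 0],
    [0, -0.002, 0],
  ],
  spin=[0, 0, 0, 0],
)

```text
time: 21.7
ee_pos: [0.6162, -0.0252, 0.0117]
tcp_rot: [-2.297, -2.142, -0.001]
wrist_force: [0.9, 6.1, 0.2]
grip_width: 0.587
grip_force: 3.6
```

```bash
python3 - <<'E'
from w import *
rackend()
E
```

```text
300 260 [-0.0126  0.0778] 320 260 [0.0003 0.0778] 340 260 [0.0133 0.0778] [ 0.6162 -0.0252  0.0117]
```

Request:
drive_tool(
  translation=[
    [0, -0.001, 0],
    [0, -0.002, 0],
    [0, -0.003, 0],
    [0, -0.003, 0],
  ],
  spin=[0, 0, 0, 0],
)

```text
time: 22.25
ee_pos: [0.6163, -0.0252, 0.0118]
tcp_rot: [-2.293, -2.142, -0.007]
wrist_force: [1.3, 27.6, 2.0]
grip_width: 0.586
grip_force: 14.3
```

Request:
drive_tool(
  translation=[
    [0, -0.001, 0],
    [0, -0.002, 0],
    [0, -0.002, 0],
  ],
  spin=[0, 0, 0],
)

```text
time: 22.62
ee_pos: [0.6164, -0.0252, 0.0118]
tcp_rot: [-2.29, -2.141, -0.011]
wrist_force: [0.9, 42.7, 3.3]
grip_width: 0.587
grip_force: 21.4
```

The stop is reached (force jumps to 43 N with no motion), so the rack is home at TCP press y ≈ 0.091. I'll retreat and check the rack before moving on to the lever.

Request:
drive_tool(
  translation=[
    [0, 0.006, 0],
    [0.001, 0.016, 0],
    [0.002, 0.036, 0],
    [0.003, 0.061, 0],
    [0.003, 0.08, 0.03],
    [0.003, 0.09, 0.08],
    [0.003, 0.09, 0.13],
    [0.003, 0.09, 0.16],
    [0.003, 0.09, 0.16],
    [0.003, 0.09, 0.16],
  ],
  spin=[0, 0, 0, 0, 0, 0, 0, 0, 0, 0],
)

```text
time: 23.88
ee_pos: [0.6188, 0.0598, 0.1709]
tcp_rot: [-2.297, -2.142, 0.001]
wrist_force: [-0.4, -0.3, 0.6]
grip_width: 0.584
grip_force: 0.0
```

```bash
python3 - <<'E'
from w import *
rackend();print(arm.observe()['wrist_force'])
E
```

```text
300 256 [-0.0277  0.0765] 320 256 [-0.0021  0.0765] 340 256 [0.0236 0.0765] [0.6185 0.0597 0.1705]
[-0.64650049 -0.31464802 -0.4118368 ]
```

Rack end reads 0.0765 (nominally 0.080), so it is home. Now over the handle.

Request:
drive_tool(
  translation=[
    [0, 0, 0.05],
    [0, 0, 0.1],
    [-0.03, -0.005, 0.15],
    [-0.07, -0.015, 0.17],
    [-0.11, -0.03, 0.175],
    [-0.11, -0.07, 0.175],
    [-0.11, -0.11, 0.175],
    [-0.11, -0.15, 0.175],
    [-0.11, -0.168, 0.175],
    [-0.11, -0.168, 0.175],
  ],
  spin=[0, 0, 0, 0, 0, 0, 0, 0, 0, 0],
  hand=0.06,
)

```text
time: 25.18
ee_pos: [0.509, -0.1092, 0.3459]
tcp_rot: [-2.299, -2.14, 0.001]
wrist_force: [-0.1, 0.5, -0.3]
grip_width: 0.703
grip_force: 0.0
```

```bash
python3 - <<'E'
from rig import arm
import cv2
s=arm.observe();print(s['ee_pos'],s['wrist_force'])
w=arm.read_camera('wrist')['image'][100:400,140:500,::-1];a=arm.read_camera('scene')['image'][140:270,230:386,::-1]
cv2.imwrite('pics/l1.png',cv2.hconcat([cv2.resize(cv2.convertScaleAbs(w,alpha=1.4),(440,366)),cv2.resize(a,(360,300),interpolation=cv2.INTER_CUBIC)[:,:] if 0 else cv2.resize(a,(360,366),interpolation=cv2.INTER_CUBIC)]))
E
```

```text
[ 0.50899147 -0.10920274  0.3459189 ] [-0.0688798   0.54599238 -0.30013315]
```

View pics/l1.png

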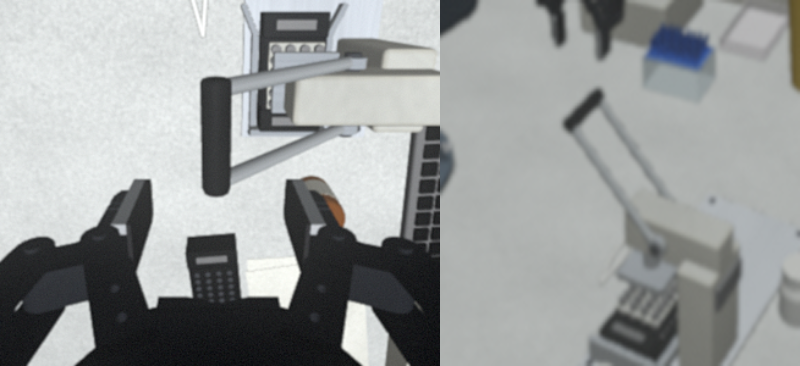

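The wrist crop shows the bar centred between the fingers in x (col 215 against 217), and the scene view shows the fingertips (about crop row 50) well above the bar (about row 108). I'll turn that into heights.

```bash
python3 - <<'E'
from h import *
from w import cam
for z in(.28,.293,.31,.33,.35,.37,.39):print(z,(proj('scene',[.509,-.109,z])[0]-[230,140])*[360/156,366/130]+[440,0])
print(proj('top',[.509,-.109,.293]))
im,C,K=cam();V=np.linalg.inv(C)
def pj(P):
    q=V[:3,:3]@P+V[:3,3];q=K@(q*[1,-1,-1]);return (q[:2]/q[2]-[140,100])*440/360
for py in(-.04,0,.04):print('bar end',py,pj(np.array([.509+.068*py,-.109+py,.293])).round(0))
for z in(.32,.335,.35,.365,.38,.395):print('tip +y edge',z,pj(np.array([.509+.03,-.109+.011,z])).round(0))
E
```

```text
0.28 [584.82011694 118.26529035]
0.293 [584.23617221 108.40501385]
0.31 [583.46381672  95.36330231]
0.33 [582.54224469  79.80197517]
0.35 [581.60639847  63.9996191 ]
0.37 [580.65594381  47.95059045]
0.39 [579.69053599  31.649068  ]
[[359.30943428 232.37715081]]
bar end -0.04 [218. 194.]
bar end 0 [218. 140.]
bar end 0.04 [218.  80.]
tip +y edge 0.32 [269. 135.]
tip +y edge 0.335 [273. 145.]
tip +y edge 0.35 [278. 156.]
tip +y edge 0.365 [283. 170.]
tip +y edge 0.38 [290. 186.]
tip +y edge 0.395 [298. 206.]
```

Fingertips are at z ≈ 0.372 with the TCP at 0.346 (26 mm behind it), and the bar matches its model exactly. I'll lower by about 0.1 with a check and then grip.

Request:
drive_tool(
  translation=[
    [0, 0, -0.02],
    [0, 0, -0.04],
    [0, 0, -0.055],
    [0, 0, -0.07],
    [0, 0, -0.08],
    [0, 0, -0.08],
  ],
  spin=[0, 0, 0, 0, 0, 0],
)

```text
time: 26.08
ee_pos: [0.5089, -0.1081, 0.2664]
tcp_rot: [-2.296, -2.143, 0.001]
wrist_force: [-0.8, -0.0, 0.4]
grip_width: 0.702
grip_force: 0.0
```

Request:
drive_tool(
  translation=[
    [0, 0, -0.005],
    [0, 0, -0.01],
    [0, 0, -0.015],
    [0, 0, -0.018],
    [0, 0, -0.018],
  ],
  spin=[0, 0, 0, 0, 0],
)

```text
time: 26.7
ee_pos: [0.509, -0.1087, 0.2485]
tcp_rot: [-2.298, -2.142, 0.0]
wrist_force: [0.5, 1.0, 0.1]
grip_width: 0.7
grip_force: 0.0
```

Request:
drive_tool(
  translation=[
    [0, 0, 0],
    [0, 0, 0],
    [0, 0, 0],
    [0, 0, 0],
    [0, 0, 0],
    [0, 0, 0],
  ],
  spin=[0, 0, 0, 0, 0, 0],
  hand=0.015,
  force=25,
)

```text
time: 27.45
ee_pos: [0.5075, -0.1086, 0.2489]
tcp_rot: [-2.297, -2.141, 0.003]
wrist_force: [-14.0, 1.9, 9.8]
grip_width: 0.226
grip_force: 25.3
```

Gripped on the 20 mm bar. I'll firm up the grip and pull along the arc in stages.

Request:
drive_tool(
  translation=[
    [-0.001, 0, 0],
    [-0.001, 0, 0],
    [-0.007, 0, -0.007],
    [-0.013, 0.001, -0.014],
    [-0.018, 0.001, -0.021],
    [-0.023, 0.001, -0.029],
    [-0.023, 0.001, -0.029],
  ],
  spin=[0, 0, 0, 0, 0, 0, 0],
  hand=0.015,
  force=80,
)

```text
time: 28.32
ee_pos: [0.4867, -0.1071, 0.2203]
tcp_rot: [2.297, 2.142, 0.004]
wrist_force: [-0.6, 6.3, 9.1]
grip_width: 0.209
grip_force: 81.2
```

Request:
drive_tool(
  translation=[
    [-0.005, 0, -0.008],
    [-0.009, 0.001, -0.016],
    [-0.012, 0.001, -0.024],
    [-0.016, 0.001, -0.032],
    [-0.019, 0.001, -0.041],
    [-0.021, 0.001, -0.05],
    [-0.023, 0.002, -0.058],
    [-0.025, 0.002, -0.067],
    [-0.026, 0.002, -0.076],
    [-0.026, 0.002, -0.085],
  ],
  spin=[0, 0, 0, 0, 0, 0, 0, 0, 0, 0],
)

```text
time: 29.58
ee_pos: [0.4599, -0.1056, 0.1349]
tcp_rot: [2.298, 2.142, 0.0]
wrist_force: [-8.8, 1.0, 9.2]
grip_width: 0.211
grip_force: 90.2
```

Request:
drive_tool(
  translation=[
    [-0.001, 0, -0.009],
    [-0.001, 0, -0.018],
    [0, 0, -0.027],
    [0.001, 0, -0.036],
    [0.001, 0, -0.039],
    [0.001, 0, -0.039],
  ],
  spin=[0, 0, 0, 0, 0, 0],
)

```text
time: 30.32
ee_pos: [0.4606, -0.1053, 0.0956]
tcp_rot: [-2.297, -2.142, 0.0]
wrist_force: [-3.6, 13.4, 6.4]
grip_width: 0.214
grip_force: 81.3
```

Request:
drive_tool(
  translation=[
    [0, 0, -0.001],
    [0, 0, -0.002],
    [0, 0, -0.002],
  ],
  spin=[0, 0, 0],
)

```text
time: 30.7
ee_pos: [0.4608, -0.1053, 0.0939]
tcp_rot: [-2.297, -2.142, -0.0]
wrist_force: [-5.5, -6.2, 7.8]
grip_width: 0.212
grip_force: 80.5
```

Request:
drive_tool(
  translation=[
    [0, 0, -0.002],
    [0, 0, -0.003],
    [0, 0, -0.003],
  ],
  spin=[0, 0, 0],
)

```text
time: 31.08
ee_pos: [0.4612, -0.1053, 0.0911]
tcp_rot: [-2.297, -2.142, -0.001]
wrist_force: [-1.2, 16.4, 8.4]
grip_width: 0.209
grip_force: 78.9
```

Request:
drive_tool(
  translation=[
    [0, 0, -0.002],
    [0, 0, -0.003],
    [0, 0, -0.003],
  ],
  spin=[0, 0, 0],
)

```text
time: 31.45
ee_pos: [0.4616, -0.1054, 0.0886]
tcp_rot: [2.297, 2.142, 0.002]
wrist_force: [-6.1, -8.5, 16.2]
grip_width: 0.215
grip_force: 77.8
```

Request:
drive_tool(
  translation=[
    [0, 0, -0.001],
    [0, 0, -0.002],
    [0, 0, -0.003],
    [0, 0, -0.003],
  ],
  spin=[0, 0, 0, 0],
)

```text
time: 31.95
ee_pos: [0.462, -0.1054, 0.0864]
tcp_rot: [2.296, 2.141, 0.003]
wrist_force: [-6.9, -0.8, 30.6]
grip_width: 0.209
grip_force: 77.3
```

```bash
python3 - <<'E'
from rig import arm
import cv2
from h import *
s=arm.observe();print(s['ee_pos'],s['wrist_force'])
w=arm.read_camera('wrist')['image'][100:400,140:500,::-1];a=arm.read_camera('scene')['image'][150:280,230:386,::-1]
cv2.imwrite('pics/l2.png',cv2.hconcat([cv2.resize(cv2.convertScaleAbs(w,alpha=1.4),(440,366)),cv2.resize(a,(360,366),interpolation=cv2.INTER_CUBIC)]))
R=np.array([[.9977,.068],[-.068,.9977]])
for th in(.8,.85,.92):
  for py in(-.04,.04):
    f=.75-th;xy=np.array([.6105,-.1157])+R@[.03-.18*np.cos(f),py];P=[*xy,.17+.18*np.sin(f)]
    print(th,py,np.round(P,3),((proj('scene',P)[0]-[230,150])*[360/156,366/130]+[440,0]).round(1))
E
```

```text
[ 0.46199243 -0.10544669  0.08639823] [-6.87247431 -0.78520403 30.5697482 ]
0.8 -0.04 [ 0.458 -0.145  0.161] [546.5 182.2]
0.8 0.04 [ 0.464 -0.066  0.161] [577.5 148.2]
0.85 -0.04 [ 0.459 -0.145  0.152] [547.4 188.6]
0.85 0.04 [ 0.464 -0.066  0.152] [578.3 154.4]
0.92 -0.04 [ 0.461 -0.146  0.14 ] [549.1 197.5]
0.92 0.04 [ 0.466 -0.066  0.14 ] [579.8 163.2]
```

View pics/l2.png

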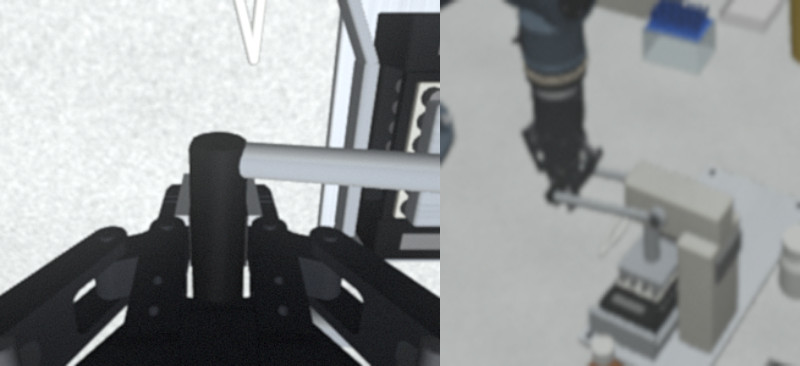

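The scene view shows the bar end at about (550,197), which matches lever angle 0.92, and the z force has risen to 31 N against the limit: fully down, caps seated. Now back up slowly, still gripped.

Request:
drive_tool(
  translation=[
    [-0.001, 0, 0.004],
    [-0.002, 0, 0.012],
    [-0.003, 0, 0.021],
    [-0.003, 0, 0.03],
    [-0.003, 0, 0.039],
    [-0.002, 0, 0.048],
    [-0.001, 0, 0.057],
    [0.001, 0, 0.066],
    [0.003, 0, 0.075],
    [0.005, -0.001, 0.084],
  ],
  spin=[0, 0, 0, 0, 0, 0, 0, 0, 0, 0],
)

```text
time: 33.3
ee_pos: [0.4655, -0.1057, 0.169]
tcp_rot: [-2.296, -2.141, -0.001]
wrist_force: [-1.9, 21.5, 4.6]
grip_width: 0.213
grip_force: 88.3
```

Request:
drive_tool(
  translation=[
    [0.003, 0, 0.008],
    [0.006, 0, 0.017],
    [0.01, -0.001, 0.025],
    [0.014, -0.001, 0.033],
    [0.018, -0.001, 0.041],
    [0.023, -0.002, 0.048],
    [0.028, -0.002, 0.055],
    [0.034, -0.002, 0.062],
    [0.034, -0.002, 0.062],
  ],
  spin=[0, 0, 0, 0, 0, 0, 0, 0, 0],
)

```text
time: 34.42
ee_pos: [0.4943, -0.108, 0.2317]
tcp_rot: [-2.293, -2.137, 0.01]
wrist_force: [-57.4, 9.5, 44.6]
grip_width: 0.215
grip_force: 86.9
```

Radial bind: the tool is pressing the bar inward along the arm. I'll ease outward.

Request:
drive_tool(
  translation=[
    [-0.002, 0, 0],
    [-0.003, 0, 0],
    [-0.004, 0, 0],
    [-0.004, 0, 0],
  ],
  spin=[0, 0, 0, 0],
)

```text
time: 34.92
ee_pos: [0.4936, -0.108, 0.231]
tcp_rot: [-2.296, -2.139, 0.003]
wrist_force: [-22.8, 8.7, 18.0]
grip_width: 0.211
grip_force: 83.4
```

```bash
python3 - <<'E'
from h import *
from w import cam,arm
im,C,K=cam();V=np.linalg.inv(C);s=arm.observe();print(s['ee_pos'],s['wrist_force'],s['joint_vel'])
R=np.array([[.9977,.068],[-.068,.9977]])
c=arm.read_camera('scene')['image'];cv2.imwrite('sc.png',c[:,:,::-1]);g=c.max(2).astype(int)
for th in(0,.05,.1,.15,.2,.25):
    f=.75-th;o=[]
    for py in(-.033,):
        xy=np.array([.6105,-.1157])+R@[.03-.18*np.cos(f),py-.003];P=np.array([*xy,.17+.18*np.sin(f)])
        q=V[:3,:3]@(P+[.003*0,.0,0])+V[:3,3];q=K@(q*[1,-1,-1]);o+=[(q[:2]/q[2]).round(0),P.round(3)]
    # arm midpoint in scene and normal-profile
    xy=np.array([.6105,-.1157])+R@[.03-.09*np.cos(f),-.033];m=proj('scene',[*xy,.17+.09*np.sin(f)])[0]
    print(th,o,'scene arm mid',m.round(1))
print('row profile',g[175:215,304].tolist(),g[175:215,308].tolist())
E
```

```text
[ 0.49361957 -0.1079421   0.23097994] [-21.5086852    9.11757149  18.58967587] [-1.39329721e-04  5.70356801e-04  8.41768397e-04  2.40933288e-03
  6.81991134e-04 -1.69432007e-05]
0 [array([352., 376.]), array([ 0.507, -0.145,  0.293])] scene arm mid [305.6 205.4]
0.05 [array([338., 363.]), array([ 0.501, -0.144,  0.286])] scene arm mid [304.9 206. ]
0.1 [array([326., 351.]), array([ 0.495, -0.144,  0.279])] scene arm mid [304.1 206.7]
0.15 [array([316., 339.]), array([ 0.49 , -0.144,  0.272])] scene arm mid [303.5 207.4]
0.2 [array([307., 329.]), array([ 0.485, -0.143,  0.264])] scene arm mid [302.9 208.2]
0.25 [array([300., 319.]), array([ 0.48 , -0.143,  0.256])] scene arm mid [302.3 209. ]
row profile [169, 176, 179, 180, 179, 178, 177, 175, 169, 161, 156, 153, 147, 144, 149, 165, 175, 180, 181, 180, 181, 180, 180, 180, 181, 181, 181, 181, 178, 171, 162, 156, 153, 148, 141, 140, 154, 168, 177, 179] [180, 179, 179, 179, 178, 178, 178, 179, 179, 178, 178, 177, 171, 163, 158, 153, 147, 142, 149, 164, 176, 181, 180, 181, 181, 182, 183, 181, 180, 180, 181, 181, 179, 173, 165, 158, 154, 148, 141, 141]
```

Request:
drive_tool(
  translation=[
    [0.001, 0, 0.003],
    [0.003, 0, 0.006],
    [0.005, 0, 0.009],
    [0.006, 0, 0.01],
    [0.006, 0, 0.01],
  ],
  spin=[0, 0, 0, 0, 0],
)

```text
time: 35.65
ee_pos: [0.5008, -0.1078, 0.2408]
tcp_rot: [-2.295, -2.142, 0.001]
wrist_force: [-10.8, 9.7, 9.9]
grip_width: 0.211
grip_force: 81.7
```

Request:
drive_tool(
  translation=[
    [0.001, 0, 0.003],
    [0.003, 0, 0.005],
    [0.004, -0.001, 0.007],
    [0.005, -0.001, 0.008],
    [0.005, -0.001, 0.008],
  ],
  spin=[0, 0, 0, 0, 0],
)

```text
time: 36.28
ee_pos: [0.507, -0.109, 0.2486]
tcp_rot: [-2.297, -2.141, -0.001]
wrist_force: [-0.4, 8.6, 0.5]
grip_width: 0.21
grip_force: 79.8
```

Request:
drive_tool(
  translation=[
    [0, 0, 0.002],
    [0.001, 0, 0.003],
    [0.001, 0, 0.003],
  ],
  spin=[0, 0, 0],
)

```text
time: 36.65
ee_pos: [0.5074, -0.109, 0.2494]
tcp_rot: [-2.295, -2.139, 0.002]
wrist_force: [6.9, 5.8, -25.6]
grip_width: 0.21
grip_force: 79.6
```

At the top stop (z force now -26 N). I'll ease the load, open and lift off.

Request:
drive_tool(
  translation=[
    [0, 0, -0.001],
    [0, 0, -0.002],
    [0, 0, -0.002],
  ],
  spin=[0, 0, 0],
)

```text
time: 37.02
ee_pos: [0.5074, -0.109, 0.249]
tcp_rot: [-2.296, -2.14, 0.001]
wrist_force: [-2.8, 7.2, -4.2]
grip_width: 0.21
grip_force: 81.7
```

Request:
drive_tool(
  translation=[
    [0, 0, 0],
    [0, 0, 0],
    [0, 0, 0],
    [0, 0, 0],
    [0, 0, 0],
  ],
  spin=[0, 0, 0, 0, 0],
  hand=0.06,
)

```text
time: 37.65
ee_pos: [0.5081, -0.1097, 0.2497]
tcp_rot: [2.298, 2.142, 0.0]
wrist_force: [-1.0, -0.6, -0.5]
grip_width: 0.701
grip_force: 0.0
```

Request:
drive_tool(
  translation=[
    [0, 0, 0.01],
    [0, 0, 0.03],
    [0, 0, 0.06],
    [0, 0, 0.1],
    [0, 0, 0.13],
    [-0.04, 0, 0.13],
    [-0.08, 0, 0.13],
    [-0.12, 0, 0.13],
    [-0.12, 0, 0.13],
    [-0.12, 0, 0.13],
  ],
  spin=[0, 0, 0, 0, 0, 0, 0, 0, 0, 0],
)

```text
time: 38.9
ee_pos: [0.3885, -0.1097, 0.3802]
tcp_rot: [2.297, 2.142, 0.001]
wrist_force: [0.4, 0.3, 0.2]
grip_width: 0.706
grip_force: 0.0
```

```bash
python3 - <<'E'
from h import *
from rig import arm
print(arm.observe()['ee_pos'],arm.observe()['wrist_force'])
im=arm.read_camera('scene')['image'].astype(int);b=cv2.imread('pics/scene0.png')[:,:,::-1].astype(int)
d=np.abs(im-b).max(2)
print('lever region change',d[165:240,280:325].mean().round(1),'>40:',(d[165:215,280:312]>40).sum())
for n,(r0,r1,c0,c1) in dict(reagent=(268,312,288,316),jar=(228,258,376,398),spare=(285,345,195,260),tips=(148,176,315,352)).items():print(n,d[r0:r1,c0:c1].mean().round(1),d[r0:r1,c0:c1].max())
t=arm.read_camera('top')['image'];bar=(t.max(2)[222:244,335:385]<45);p=np.argwhere(bar);print('bar px now',p.mean(0)[::-1]+[335,222]);b0=cv2.imread('pics/top0.png');p=np.argwhere(b0.max(2)[222:244,335:385]<45);print('bar px before',p.mean(0)[::-1]+[335,222])
dt=np.abs(t.astype(int)-b0[:,:,::-1].astype(int)).max(2);print('forceps',dt[245:258,290:340].mean(),dt[245:258,290:340].max())
E
```

```text
[ 0.38851036 -0.10972709  0.38022076] [0.43839297 0.34797366 0.21866438]
lever region change 4.2 >40: 0
reagent 4.2 6
jar 4.2 5
spare 3.6 6
tips 3.9 6
bar px now [343.05479452 227.68493151]
bar px before [358.93567251 232.85380117]
forceps 13.71076923076923 100
```

```bash
python3 - <<'E'
from h import *
from rig import arm
im=arm.read_camera('scene')['image'][:,:,::-1];b0=cv2.imread('pics/scene0.png')
P=proj('scene',[[.49,.03,.005],[.51,.0,.005],[.52,.06,.005]]).round(0);print('forceps px',P.tolist())
c=P.mean(0).astype(int);d=np.abs(im.astype(int)-b0.astype(int)).max(2);print('forceps diff',d[c[1]-15:c[1]+15,c[0]-20:c[0]+20].max())
a=cv2.resize(im[140:270,230:386],(360,366),interpolation=cv2.INTER_CUBIC).astype(int);l=cv2.imread('pics/l1.png')[:,440:].astype(int)
d=np.abs(a-l).max(2)
print('rack/press diff vs before pressing',d[230:366,140:330].mean(),(d[230:366,140:330]>30).sum())
y,x=np.where(d[230:366,140:330]>30);print(x.min()+580,x.max()+580,y.min()+230,y.max()+230) if len(x) else 0
E
```

```text
forceps px [[311.0, 226.0], [312.0, 231.0], [322.0, 223.0]]
forceps diff 28
rack/press diff vs before pressing 2.9374613003095975 153
618 674 305 327
```

The lever is at rest, the bystanders are unchanged and only the cap area differs. Handing in.

```bash
python3 -c "
from rig import arm
print(arm.sign_off())"
```

```text
the job is handed in; nothing more can be done
None
```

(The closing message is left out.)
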